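Latch the sprung gate open and fill the tube with ball knobs

TASK

Draw the filling station's sprung gate open by its red handle and catch it in its holding notch so that it stays open by itself. Then tip all five red ball knobs from the scoop through the funnel into the tube, and stand the empty scoop back upright on the bench, leaving the gate latched open and the other things where they are.

Things in the scene. Friction and masses are not known exactly. Their poses are not given: they have to be found in the camera images.
- station: filling station fixed to the bench: blue base 110 x 330 x 12 mm, on it an upright clear tube, over it an orange funnel, between them a horizontal sprung slide gate that shuts the neck. Origin on the bench under the axis of funnel and tube; z up; the gate opens towards -y; base from +60 to -270 mm along y. Top of the gate's guide (steel and yellow plates) 104 mm above the bench
- funnel_rim (a point): centre of the funnel's mouth, 161 mm above the bench; rim outer diameter 144, neck inner diameter 50
- tube_floor (a point): centre of the tube's inner floor, 15 mm above the bench; tube outer diameter 56, inner 50, its top 85 mm above the bench
- gate_handle (a point): red square handle of the gate, 22 x 22 mm in plan, from 112 to 167 mm above the bench, sides parallel to the station's x and y; this point is on its axis, 143 mm above the bench. It rides on the gate, 140 mm from the funnel axis towards the station's -y when shut. A 12 mm pin below it runs in a straight slot along y between a steel plate and a yellow catch plate
- gate (a joint): travel of gate and handle towards the station's -y, m: 0 shut, 0.088 hard stop. A spring pulls it shut: 5 N at 0, 13 N at 0.08. The yellow plate on the slot's -x side has one notch with a 16 mm mouth. It is adjustable: the pin faces the mouth's middle at a travel between 0.056 and 0.080, to be found by feel or eye. Within 2 to 4 mm of it the pin enters, elsewhere it hits the plate after 2 mm
- latch (a joint): sideways shift of the handle to the station's -x, m: 0 in the slot, 0.024 (stop) deep in the notch. A spring pushes it back with 2 to 4 N. Deep in the notch is a pocket, 6 mm deep, on the shut (+y) side behind a 7 mm wide lip: push fully sideways (over 0.021), then let it back towards shut into the pocket, 8 mm short of facing the mouth's middle. Only there it holds when let go
- scoop: open aluminium hand scoop, 112 x 82 mm, walls 40 mm high, about 0.22 kg, on the bench with five knobs in it. Origin on the underside; open nose 59 mm from it along its -x, closed back 53 mm along +x. The 3 mm floor is flat but for the last 48 mm, which slopes up (0.25 rad) to the nose lip, 15 mm above the underside: it empties when tipped nose down by some 0.5 to 0.7 rad
- scoop_grip (a point): centre of the scoop's green carrying bar, which spans it crosswise above the load: 18 mm thick along the scoop's x, 78 mm long along y, 28 mm tall (73 to 101 mm above the underside), 5 mm behind the origin
- knob1_center (a point): centre of one of the five red plastic ball knobs, 22 mm in diameter, about 14 g, lying in the scoop
- knob2_center (a point): centre of one of the five red plastic ball knobs, 22 mm in diameter, about 14 g, lying in the scoop
- knob3_center (a point): centre of one of the five red plastic ball knobs, 22 mm in diameter, about 14 g, lying in the scoop
- knob4_center (a point): centre of one of the five red plastic ball knobs, 22 mm in diameter, about 14 g, lying in the scoop
- knob5_center (a point): centre of one of the five red plastic ball knobs, 22 mm in diameter, about 14 g, lying in the scoop
- bin: blue parts bin 140 x 110 x 65 mm with hardware in it; bystander, origin under its centre; it and the scoop may have changed places
- wrench: steel spanner 198 mm long, lying along its x; bystander
- driver: screwdriver 200 mm long with an orange handle, lying along its x; bystander
- drill: teal cordless drill, standing on its black battery, 200 mm tall; bystander, origin under the battery
- spray: upright spray can, diameter 54, 170 mm tall; bystander, origin under its centre
Things that resemble listed ones, but are neither listed nor needed, are in the scene too. What is shaped like the scoop but orange or turquoise is not meant.

How it is judged (in metres and radians):
On the way, in this order (a step that is already met when the one before it is completed fails the run):
1. the gate is caught open in its notch and stays there with the handle let go (value of joint gate above 0.044 m and value of joint latch above 0.017 m and contact force between the fingers and station below 0.2 N), for 0.4 s.
2. all five knobs are in the tube (horizontal distance between each of knob1_center, knob2_center, knob3_center, knob4_center, knob5_center and tube_floor below 0.028 m and z of each of knob1_center, knob2_center, knob3_center, knob4_center, knob5_center in the frame of tube_floor below 0.075 m), for 0.2 s.
At the end, for the whole second after the job is handed in: the gate is still caught in its notch (travel over 44 mm, sideways over 17 mm), all five knobs lie inside the tube (centres within 28 mm of its axis and below 75 mm over its floor), and the scoop stands upright (within 0.12 rad) on the bench, at rest, let go (all of step 2 and value of joint gate above 0.044 m and value of joint latch above 0.017 m and height (world z) of scoop below 0.008 m and angle between scoop's own z axis and vertical below 0.12 rad and linear speed of scoop below 0.02 m/s); the robot touches nothing.
It fails at once if a bystander (bin, spanner, screwdriver, spray can) is moved by more than 40 mm (distance of any of bin, wrench, driver, spray from where it was at the start of the episode above 0.04 m).
It also fails if it takes over 72 s, if anything falls off the work surface, if the arm or the gripper's body presses on something with over 40 N, if the wrist force passes 120 N, or if a joint passes its speed limit or range.

ROBOT

A 6-joint arm with a two-finger parallel gripper is mounted at the origin on the work surface. World frame = base frame: x ahead of the robot, y to its left, z up, the work surface at z = 0. Lengths are in m, angles in degrees, forces in N, time in s.
With the tool pointing down it reaches from about 0.3 to 0.75 m from the base axis. Payload 8.5 kg.
Tool frame: the origin (TCP) lies at the very end of the fingers, on their centre line; the grasp point (between the pads) lies 19 mm behind it (env.pinch_z is the distance from the TCP to the grasp point, in m); z points along the fingers, y is the line along which they close (so a half turn about z gives the same grasp; the last joint's range is limited). The gripper opens to 85 mm and grips with 20 to 120 N. Pads are 22 mm wide; open, the fingers measure 114 mm over their backs; the gripper's body (76 mm by 85 mm) begins 54 mm behind the grasp point. The pads swing forward as they close: fully open they stand 13 mm farther back than shut.
Start: joints at [-12.336, 21.807, 74.336, -0, 83.858, -12.336], TCP at [0.55, 0, 0.209] pointing down, gripper open.
Joint ranges: [-178.18, 178.18], [-50.72, 133.34], [12.68, 142.11], [-81.47, 261.47], [9.98, 163.14], [-165.26, 165.26]. Speed limits (degrees/s): [136.94, 136.94, 180, 180, 180, 180].

INTERFACE

Orientations are given as a 3x3 rotation matrix whose columns are the frame's x, y, z axes.
In Python, from rig import env, viewer gives the robot as it stands.
- The arm moves only by the tool drive_tool, never from a script. Its argument "series" is a list of rows, each a list of 3 entries, a list of its own where there are three numbers: the shift along the tool's x, y, z in m, then the turn about the tool's z in degrees, then the finger opening in m, from 0 to 0.0854. A call has 1 to 20 rows; each row is the pose to reach, as a shift and turn from the pose commanded when the call began, along the tool's axes at that moment; what a row does not reach only later rows make up. A row lasts 1/10 s, in which the tool goes at most 50 mm and 8.59 degrees, less where a joint would pass 70% of its speed; a pose out of reach is approached as far as the arm can. A call with a gripper value outside its range is refused whole. The fingers move at their own pace and stop on an object; "newtons" is the grip in N (left out, the last holds). Time passes only in rows, so rows that repeat a pose let the fingers close. It gives the time, the measured TCP pose, the force, the opening and the grip force at its end, in the units of the state.
- env.observe(): the state, without advancing time (a new reading comes with each control period).
- viewer.get_image(name): name is "scene" or "side" or "wrist"; returns a dict with "img" (400x640x3 uint8, red, green, blue), "depth" (400x640 float32, m along the optical axis (not along the pixel's ray), 0 where there is no reading), "camera_matrix" (3x3 intrinsics, pixels), "distortion" ([k1, k2, p1, p2, k3] as OpenCV has them; the pictures are not rectified), "rvec" (rotation vector, rad) and "tvec" (3), from world to camera coordinates, as OpenCV has them. Camera axes: x right, y down, z forward; pixel columns grow to the right and rows downward; lengths in m; the calibration is good to about 2 mm. A picture is of the moment at which its call begins.
- env.close_job(): hands the job in; it is judged then, once.
The state is a dict: "time_s": time; "q": joint angles; "qvel": joint speeds; "joint_efforts": joint torques, N m; "position": TCP position; "tool_rot": TCP orientation; "ft_force": force on the tool from outside, world axes, zero at the start; "wrist_torque": the same for the moment, N m; "grip_width": finger opening in m; "gripper_force": force on a finger pad.
Only numpy, scipy, OpenCV 4.12 (cv2) and the standard library are available. Lean on these libraries where they do the work, as an engineer would, in place of code of your own. Each camera call takes 0.05 s, during which the arm holds its last target. There are 200 camera calls.

## Working session

There is one attempt and no reset: what is moved stays moved. The work goes in short steps, Python scripts to look and compute and a tool call to move; the robot and the scene stay as the last step left them, time stands still between calls to the robot, and variables do not carry over. Pictures are saved under pics/ and viewed, at most 10 in all, crops included, and the job is handed in when it is done.

Besides the shell and the picture viewer there is one more tool, called after ">>>" as name(argument=value, ...) on one line, values as JSON. drive_tool: Moves the arm, as the interface text tells. Its arguments: {"type":"object","properties":{"series":{"type":"array"},"newtons":{"type":"number"}},"required":["series"]}

```bash
ls; mkdir -p pics; cat > h.py <<'E'
import numpy as np, cv2
from rig import env, viewer
def shot(n):
    d=viewer.get_image(n); d['R']=cv2.Rodrigues(np.array(d['rvec'],float))[0]; d['t']=np.array(d['tvec'],float).ravel(); return d
def rays(d,px):
    u=cv2.undistortPoints(np.array(px,float).reshape(-1,1,2),np.array(d['camera_matrix']),np.array(d['distortion']))[:,0]
    r=np.c_[u,np.ones(len(u))]
    return -d['R'].T@d['t'], r@d['R'], r
def onz(d,px,z):
    c,w,_=rays(d,px); return c+w*((z-c[2])/w[:,2])[:,None]
def dep(d,px):
    px=np.array(px).reshape(-1,2); c,w,_=rays(d,px); z=d['depth'][px[:,1].astype(int),px[:,0].astype(int)]
    return c+w*z[:,None]
def tri(d1,p1,d2,p2):
    c1,w1,_=rays(d1,[p1]);c2,w2,_=rays(d2,[p2]);w1=w1[0]/np.linalg.norm(w1);w2=w2[0]/np.linalg.norm(w2)
    s=np.linalg.lstsq(np.c_[w1,-w2],c2-c1,rcond=None)[0]; a=c1+s[0]*w1;b=c2+s[1]*w2
    return (a+b)/2,np.linalg.norm(a-b)
def save(d,n,crop=None,k=1):
    im=d['img']
    if crop: x0,y0,x1,y1=crop; im=im[y0:y1,x0:x1]
    cv2.imwrite('pics/'+n,cv2.resize(im[:,:,::-1],None,fx=k,fy=k,interpolation=cv2.INTER_CUBIC))
E
python3 - <<'E'
from h import *
a=shot('scene');b=shot('side')
im=np.vstack([a['img'],b['img']])
cv2.imwrite('pics/a.png',cv2.resize(a['img'][:,:,::-1],(800,500)));cv2.imwrite('pics/b.png',cv2.resize(b['img'][:,:,::-1],(800,500)))
for d in(a,b): print(-d['R'].T@d['t'],d['R'][2])
print(env.observe())
E
```

```text
pics
[1.47100106 0.06661688 1.46177855] [-0.58854832 -0.009685   -0.80840403]
[-0.05495971  1.08535778  0.82078155] [ 0.38586792 -0.76648515 -0.5134262 ]
{'time_s': 0.1, 'q': array([-1.23370765e+01,  2.18382110e+01,  7.43791487e+01, -2.47538615e-03,
        8.38562508e+01, -1.23375398e+01]), 'qvel': array([ 0.06562952, -0.03595629, -0.08550967,  0.00850977, -0.13413581,
       -0.00458626]), 'joint_efforts': array([ 3.76895419e-03, -4.49219084e+01, -2.31655884e+01, -2.33104493e-04,
        3.63802450e-03,  7.57992581e-06]), 'position': array([5.49717924e-01, 3.46137083e-05, 2.08270823e-01]), 'tool_rot': array([[-1.25895790e-05,  9.99999201e-01, -1.26425728e-03],
       [ 9.99999973e-01,  1.28835780e-05,  2.32538892e-04],
       [ 2.32554994e-04, -1.26425432e-03, -9.99999174e-01]]), 'ft_force': array([ 0.03372328, -0.18628549,  0.20410801]), 'wrist_torque': array([-0.02642231, -0.03147598, -0.0640638 ]), 'gripper_force': 0.0, 'grip_width': 0.08535797232133645}
```

View pics/a.png

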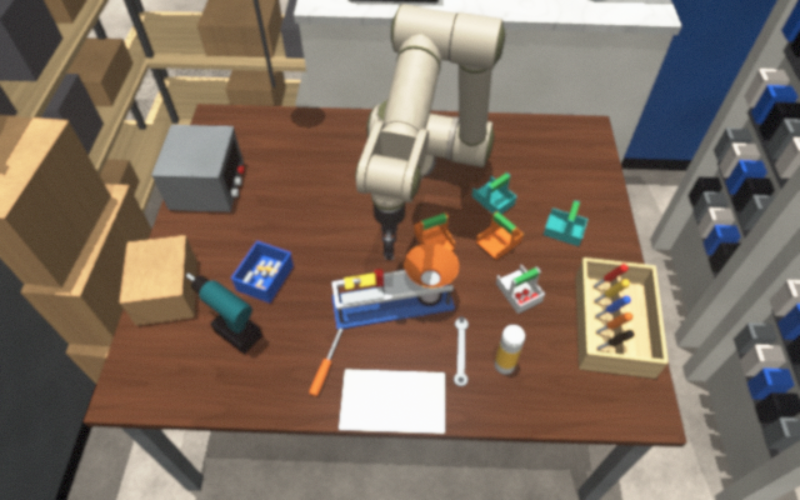

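View pics/b.png

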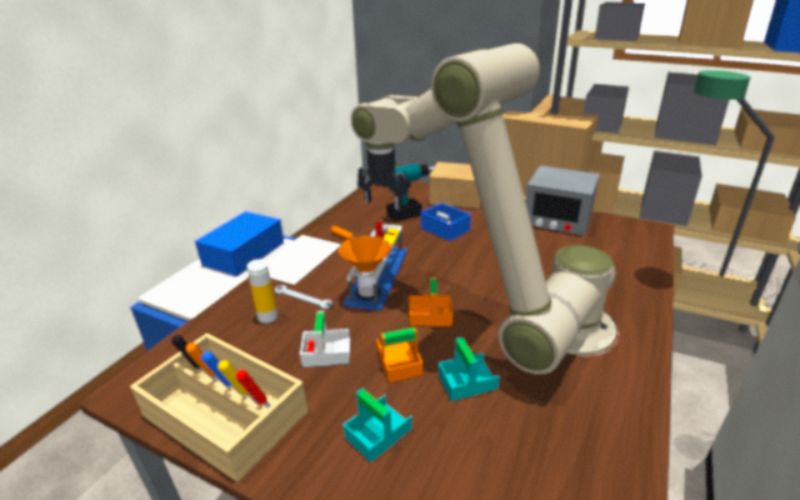

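The scene view (800-px scale) shows the station with its funnel at (432,265), the red handle at (383,277) and the yellow plate at (360,282). There are five scoop-like things: orange ones at (435,232) and (500,237), turquoise ones at (495,195) and (567,225), and a bare aluminium one with red balls at (520,290). The last fits the description because it is grey-white and holds the red knobs. In the side view it is at (325,345).

```bash
cat >> h.py <<'E'
def mask(d,col):
    h=cv2.cvtColor(d['img'],cv2.COLOR_RGB2HSV).astype(int);H,S,V=h[...,0],h[...,1],h[...,2]
    return {'red':((H<6)|(H>173))&(S>150)&(V>80),'green':(H>45)&(H<75)&(S>120)&(V>60),'orange':(H>6)&(H<16)&(S>150)&(V>110),
     'yellow':(H>21)&(H<33)&(S>130)&(V>120),'blue':(H>100)&(H<125)&(S>130)&(V>50)}[col]
def blobs(d,col,amin=15):
    n,l,s,c=cv2.connectedComponentsWithStats(mask(d,col).astype(np.uint8),connectivity=8)
    out=[]
    for i in range(1,n):
        if s[i,4]>=amin:
            v,u=np.nonzero((l==i)&(d['depth']>0)); 
            if len(u)==0: continue
            P=dep(d,np.c_[u,v]); out.append((c[i],s[i,4],P))
    return out
E
python3 - <<'E'
from h import *
np.set_printoptions(precision=3,suppress=True)
for n in('scene','side'):
    d=shot(n)
    for c in('red','green','orange','yellow','blue'):
        for ce,a,P in blobs(d,c):
            m=np.median(P,0)
            if 0.2<m[0]<1 and abs(m[1])<.6 and m[2]<.4: print(n,c,ce,a,m,np.percentile(P,3,axis=0),np.percentile(P,97,axis=0))
d=shot('scene'); save(d,'c.png',(380,195,460,255),8)
d=shot('wrist');save(d,'w.png')
E
```

```text
scene red [303.188 220.188] 64 [ 0.591 -0.028  0.159] [ 0.457 -0.045 -0.006] [ 0.597 -0.021  0.171]
scene green [458.562 168.938] 64 [0.3   0.528 0.1  ] [0.264 0.512 0.087] [0.33  0.544 0.108]
scene green [402.198 176.733] 86 [0.343 0.316 0.099] [0.316 0.295 0.083] [0.371 0.339 0.106]
scene green [347.493 176.113] 71 [0.349 0.119 0.099] [0.331 0.094 0.091] [0.364 0.141 0.107]
scene green [421.247 220.558] 77 [0.535 0.37  0.099] [0.518 0.344 0.091] [0.553 0.394 0.105]
scene orange [346.378 203.072] 1513 [0.504 0.118 0.125] [ 0.312  0.045 -0.004] [0.582 0.184 0.161]
scene orange [398.349 192.276] 688 [0.351 0.31  0.009] [ 0.299  0.253 -0.004] [0.409 0.382 0.069]
scene orange [495.203 256.161] 118 [0.683 0.589 0.125] [0.665 0.576 0.079] [0.695 0.609 0.161]
scene orange [255.465 302.007] 282 [ 0.818 -0.17   0.02 ] [ 0.763 -0.195 -0.005] [ 0.862 -0.151  0.029]
scene yellow [288.305 224.134] 187 [ 0.57  -0.075  0.102] [ 0.478 -0.124 -0.003] [ 0.592 -0.044  0.111]
scene blue [209.918 216.448] 1046 [ 0.505 -0.373  0.037] [ 0.428 -0.432  0.001] [ 0.585 -0.3    0.067]
scene blue [494.97  242.4
[... 612 characters left out ...]
2] [0.412 0.349 0.102]
side green [296.352 322.369] 233 [0.301 0.531 0.1  ] [0.27  0.513 0.083] [0.334 0.545 0.103]
side orange [357.186 303.038] 50349 [0.223 0.362 0.   ] [-0.225 -0.527 -0.004] [0.908 0.72  0.027]
side orange [206.056 308.5  ] 18 [0.523 0.595 0.093] [0.51  0.527 0.008] [0.615 0.607 0.144]
side yellow [312.843 188.231] 108 [ 0.571 -0.093  0.102] [ 0.546 -0.259 -0.003] [ 0.683 -0.039  0.107]
side yellow [210.535 238.129] 325 [0.736 0.327 0.08 ] [0.725 0.303 0.041] [0.766 0.336 0.118]
side blue [355.94  177.039] 770 [ 0.496 -0.339  0.039] [ 0.424 -0.436  0.004] [ 0.579 -0.296  0.064]
side blue [303.892 226.02 ] 658 [0.547 0.048 0.011] [ 0.495 -0.142  0.006] [0.594 0.17  0.015]
```

View pics/c.png

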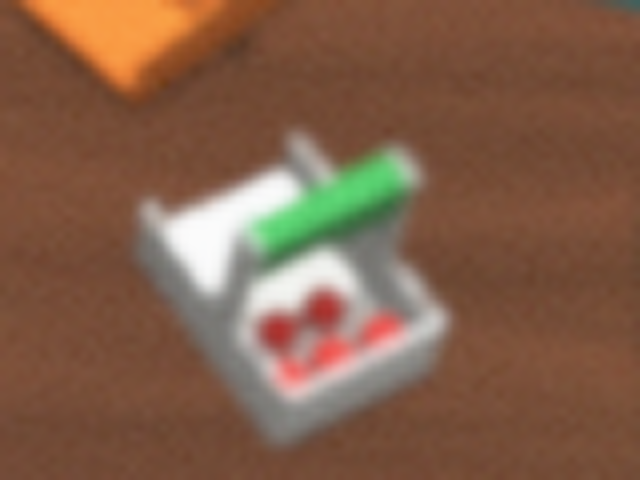

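View pics/w.png

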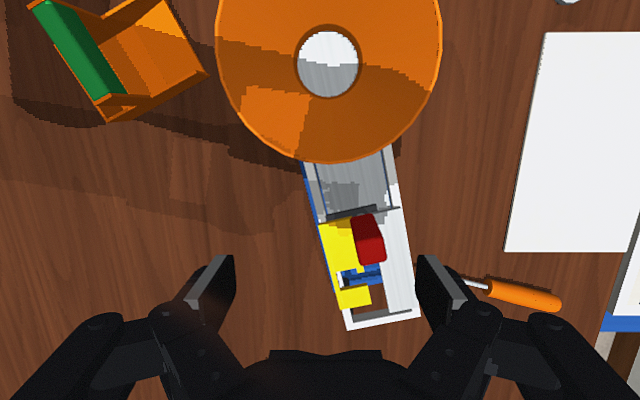

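The crop at scene (420,225) confirms the aluminium scoop with five red knobs, its nose towards the upper left. The wrist view shows the funnel at (328,62), the red handle top at (366,228), the yellow plate at about (340,265) and the notch (blue gap) at about (360,278).

```bash
python3 - <<'E'
from h import *
np.set_printoptions(precision=4,suppress=True)
d=shot('wrist')
# funnel rim by height
m=mask(d,'orange')|True
v,u=np.nonzero((d['depth']>0)); P=dep(d,np.c_[u,v])
rim=(P[:,2]>.155)&(P[:,2]<.17)&(P[:,1]>.03)&(abs(P[:,0]-.57)<.12)&mask(d,'orange')[v,u]
print('rim',rim.sum(),P[rim].min(0),P[rim].max(0))
Q=P[rim].astype(np.float32); 
A=np.c_[2*Q[:,:2],np.ones(len(Q))];s=np.linalg.lstsq(A,(Q[:,:2]**2).sum(1),rcond=None)[0];print('circle',s[:2],np.sqrt(s[2]+s[:2]@s[:2]),np.median(Q[:,2]))
r=mask(d,'red')[v,u]&(P[:,0]>.5)
T=r&(P[:,2]>.155)
print('red',r.sum(),T.sum(),P[T].mean(0),P[T].min(0),P[T].max(0),cv2.minAreaRect(P[T][:,:2].astype(np.float32)*1000))
y=mask(d,'yellow')[v,u]; Y=P[y]; print('yellow z',np.median(Y[:,2]))
print('yrect',cv2.minAreaRect(Y[:,:2].astype(np.float32)*1000))
# upper steel/plates all with z~.104
G=(P[:,2]>.098)&(P[:,2]<.112)&(abs(P[:,0]-.57)<.1)&(P[:,1]<.05)&(P[:,1]>-.2); print('guide',cv2.minAreaRect(P[G][:,:2].astype(np.float32)*1000))
save(d,'n.png',(290,180,430,340),5)
# back wall etc
# scoop from scene+side: light low-saturation pixels near
for n in('scene','side'):
    e=shot(n);vv,uu=np.nonzero(e['depth']>0);S=dep(e,np.c_[uu,vv]);k=(abs(S[:,0]-.535)<.11)&(abs(S[:,1]-.37)<.11)&(S[:,2]>.012)&(S[:,2]<.12)
    for lo,hi in((.032,.045),(.012,.05)):
        j=k&(S[:,2]>lo)&(S[:,2]<hi);print(n,'scoop',j.sum(),cv2.minAreaRect(S[j][:,:2].astype(np.float32)*1000),np.percentile(S[j][:,2],[50,95]))
    g=k&mask(e,'green')[vv,uu]&(S[:,2]>.09); print('bar',S[g].mean(0),cv2.minAreaRect(S[g][:,:2].astype(np.float32)*1000))
E
```

```text
rim 5123 [0.4807 0.0357 0.155 ] [0.6239 0.1364 0.1631]
circle [0.5523 0.1062] 0.06748346902119454 0.1588286
red 1257 833 [ 0.584  -0.0267  0.1658] [ 0.5728 -0.0398  0.1551] [ 0.5956 -0.017   0.1688] ((584.384521484375, -28.55849266052246), (20.613256454467773, 20.46616554260254), 13.368345260620117)
yellow z 0.10426409471269318
yrect ((574.0513916015625, -114.34758758544922), (47.00126266479492, 171.61444091796875), 13.086725234985352)
guide ((590.9949951171875, -57.26819610595703), (80.70651245117188, 186.55130004882812), 13.341275215148926)
scene scoop 121 ((528.695556640625, 362.983642578125), (111.81477355957031, 86.27045440673828), 31.321321487426758) [0.0379 0.0425]
scene scoop 432 ((526.6160278320312, 360.7591857910156), (118.56529998779297, 87.57333374023438), 31.56572723388672) [0.0248 0.042 ]
bar [0.5352 0.3705 0.1   ] ((535.2904663085938, 369.6282653808594), (16.568708419799805, 66.8647689819336), 33.960365295410156)
side scoop 212 ((526.23583984375, 364.01312255859375), (112.13684844970703, 89.74059295654297), 29.44690704345703) [0.0383 0.043 ]
side scoop 672 ((525.7644653320312, 363.64080810546875), (113.34791564941406, 89.76351928710938), 29.578218460083008) [0.0252 0.0423]
bar [0.5321 0.366  0.1   ] ((532.7030639648438, 366.65228271484375), (17.61673927307129, 70.1838607788086), 30.322921752929688)
```

View pics/n.png

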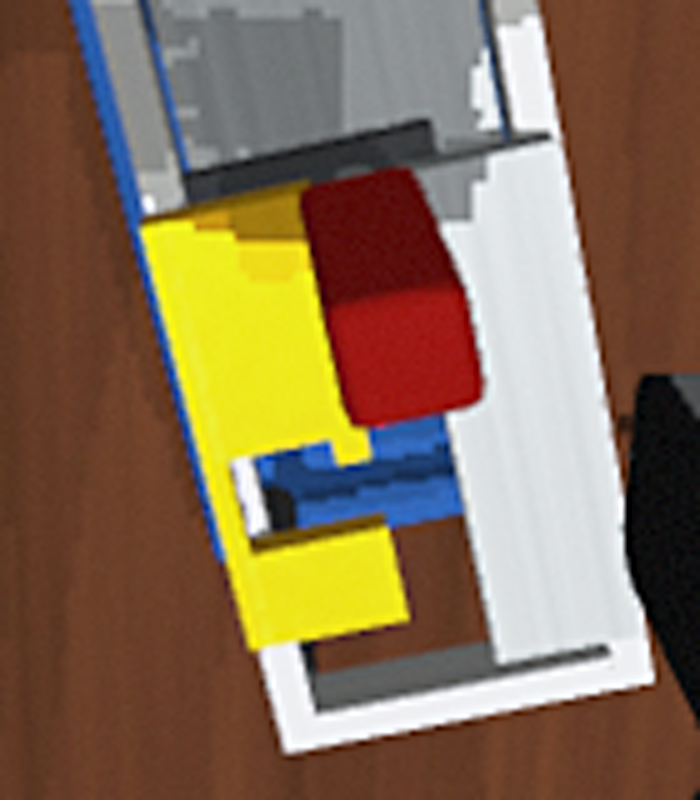

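The enlarged view shows the notch mouth in the yellow plate. Its shut-side lip corner is at crop (372,458) and its far corner at crop (387,528), with the pocket behind the lip.

```bash
python3 - <<'E'
from h import *
np.set_printoptions(precision=4,suppress=True)
d=shot('wrist')
pts=[(372,458),(335,465),(387,528),(250,550),(245,455),(232,460),(408,620),(450,420),(460,515),(497,660)]
px=[(290+a/5,180+b/5) for a,b in pts]
W=onz(d,px,.104); c=np.array([.5523,.1065]);print(dep(d,np.round(px).astype(int))[:,2])
for ps in (13.0,13.4):
    p=np.radians(ps);R=np.array([[np.cos(p),-np.sin(p)],[np.sin(p),np.cos(p)]])
    print(ps,((W[:,:2]-c)@R)*1000)
    print('handle',(np.array([.5844,-.0286])-c)@R)
E
```

```text
[0.0122 0.0121 0.1054 0.1019 0.1042 0.098  0.0013 0.1042 0.0006 0.0915]
13.0 [[  -6.1758 -192.8634]
 [ -13.6112 -192.7559]
 [  -6.2188 -209.0989]
 [ -34.0941 -207.8942]
 [ -30.5127 -186.5774]
 [ -33.2552 -187.0889]
 [  -6.0217 -231.2545]
 [  10.3125 -188.037 ]
 [   8.5728 -209.4439]
 [  10.1478 -244.8579]]
handle [ 0.0009 -0.1389]
13.4 [[  -7.5221 -192.8156]
 [ -14.9565 -192.6562]
 [  -7.6784 -209.0504]
 [ -35.5446 -207.6511]
 [ -31.8145 -186.3598]
 [ -34.5605 -186.8522]
 [  -7.636  -231.2068]
 [   8.9996 -188.1044]
 [   7.1104 -209.4987]
 [   8.4382 -244.9228]]
handle [-0.0001 -0.1389]
```

Estimates: the station axis is at about (0.552, 0.107) with yaw 13.4°. The notch mouth centre is about 62 mm from the shut handle. First I grasp the handle, closing across the station's x.

>>> drive_tool(series=[[[-0.0286, 0.0347, 0], -8, 0.085], [[-0.0286, 0.0347, 0.02], -13.4, 0.085], [[-0.0286, 0.0347, 0.05], -13.4, 0.085], [[-0.0286, 0.0347, 0.083], -13.4, 0.085], [[-0.0286, 0.0347, 0.083], -13.4, 0.085], [[-0.0286, 0.0347, 0.083], -13.4, 0.04], [[-0.0286, 0.0347, 0.083], -13.4, 0.01], [[-0.0286, 0.0347, 0.083], -13.4, 0.01], [[-0.0286, 0.0347, 0.083], -13.4, 0.01], [[-0.0286, 0.0347, 0.083], -13.4, 0.01]], newtons=60)

```text
time_s: 1.5
position: [0.5843, -0.0289, 0.1271]
tool_rot: [[-0.232, 0.973, -0.0], [0.973, 0.232, -0.001], [-0.001, -0.0, -1.0]]
ft_force: [-4.4, -0.9, 4.2]
grip_width: 0.0208
gripper_force: 60.4
```

>>> drive_tool(series=[[[-0.01, 0, 0], 0, 0.01], [[-0.022, 0, 0], 0, 0.01], [[-0.034, 0, 0], 0, 0.01], [[-0.046, 0, 0], 0, 0.01], [[-0.056, 0, 0], 0, 0.01], [[-0.062, 0, 0], 0, 0.01], [[-0.062, 0, 0], 0, 0.01], [[-0.062, 0, 0], 0, 0.01]])

```text
time_s: 2.3
position: [0.598, -0.0871, 0.127]
tool_rot: [[-0.232, 0.973, -0.002], [0.973, 0.232, 0.003], [0.003, -0.001, -1.0]]
ft_force: [-7.0, 9.1, 8.3]
grip_width: 0.021
gripper_force: 60.9
```

```bash
python3 - <<'E'
from h import *
d=shot('wrist');save(d,'n2.png',(270,180,450,345),4)
E
```

```text
(no output)
```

View pics/n2.png

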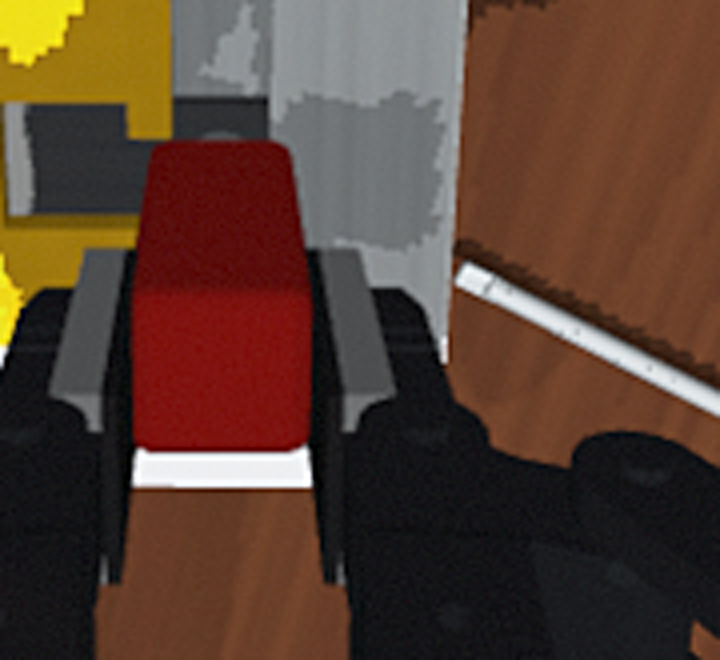

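The handle is gripped and drawn. The lip end is at crop (150,138), and the far notch edge is at crop (100,228).

```bash
python3 - <<'E'
from h import *
np.set_printoptions(precision=4,suppress=True)
d=shot('wrist'); s=env.observe(); t=s['position'];R=s['tool_rot'];print(t,s['ft_force'])
W=onz(d,[(270+150/4,180+138/4),(270+100/4,180+228/4)],.104)
print((W-t)@R*1000)
m=mask(d,'red');v,u=np.nonzero(m&(d['depth']>0));P=dep(d,np.c_[u,v]);k=(P[:,2]>.162)&(abs(P[:,1]+.09)<.04)
L=(P[k]-t)@R*1000;print(np.percentile(L,[1,99],axis=0))
E
```

```text
[ 0.598  -0.0869  0.127 ] [-8.2303  8.7858  8.5507]
[[  6.3515 -10.8673  23.0336]
 [ -9.5156 -19.4331  22.9852]]
[[ -9.5726  -9.571  -41.4723]
 [ 10.5951  10.5392 -35.457 ]]
```

>>> drive_tool(series=[[[-0.002, 0, 0], 0, 0.01], [[-0.002, -0.003, 0], 0, 0.01], [[-0.002, -0.006, 0], 0, 0.01], [[-0.002, -0.01, 0], 0, 0.01], [[-0.002, -0.01, 0], 0, 0.01]])

```text
time_s: 2.9
position: [0.5899, -0.0908, 0.127]
tool_rot: [[-0.233, 0.973, 0.002], [0.973, 0.233, 0.004], [0.003, 0.002, -1.0]]
ft_force: [-0.6, 12.1, 6.4]
grip_width: 0.0206
gripper_force: 60.6
```

>>> drive_tool(series=[[[0, -0.005, 0], 0, 0.01], [[0, -0.01, 0], 0, 0.01], [[0, -0.014, 0], 0, 0.01], [[0, -0.016, 0], 0, 0.01], [[0, -0.016, 0], 0, 0.01]])

```text
time_s: 3.4
position: [0.5748, -0.0945, 0.127]
tool_rot: [[-0.233, 0.973, 0.003], [0.973, 0.233, 0.004], [0.003, 0.003, -1.0]]
ft_force: [1.2, 12.0, 6.2]
grip_width: 0.0205
gripper_force: 60.7
```

>>> drive_tool(series=[[[0, -0.002, 0], 0, 0.01], [[0.003, -0.002, 0], 0, 0.01], [[0.006, -0.002, 0], 0, 0.01], [[0.008, -0.002, 0], 0, 0.01], [[0.01, -0.002, 0], 0, 0.01], [[0.01, -0.002, 0], 0, 0.01]])

```text
time_s: 4.0
position: [0.5722, -0.0853, 0.1271]
tool_rot: [[-0.233, 0.973, 0.006], [0.973, 0.233, 0.003], [0.001, 0.007, -1.0]]
ft_force: [8.6, 11.8, 2.1]
grip_width: 0.0206
gripper_force: 60.3
```

>>> drive_tool(series=[[[0.002, 0, 0], 0, 0.01], [[0.004, 0, 0], 0, 0.01], [[0.004, 0.001, 0], 0, 0.01], [[0.004, 0.001, 0], 0, 0.01]])

```text
time_s: 4.4
position: [0.5724, -0.0848, 0.1271]
tool_rot: [[-0.231, 0.973, 0.007], [0.973, 0.231, -0.003], [-0.004, 0.006, -1.0]]
ft_force: [8.1, -3.9, -0.7]
grip_width: 0.0209
gripper_force: 60.1
```

>>> drive_tool(series=[[[-0.001, 0.001, 0], 0, 0.01], [[-0.001, 0.001, 0], 0, 0.03], [[-0.001, 0.001, 0], 0, 0.06], [[-0.001, 0.001, 0], 0, 0.06], [[-0.001, 0.001, -0.03], 0, 0.06], [[-0.001, 0.001, -0.08], 0, 0.06]])

```text
time_s: 5.0
position: [0.5696, -0.0837, 0.2039]
tool_rot: [[-0.232, 0.973, -0.007], [0.973, 0.232, 0.003], [0.004, -0.007, -1.0]]
ft_force: [0.9, -0.8, 0.9]
grip_width: 0.0598
gripper_force: 0.0
```

```bash
python3 - <<'E'
from h import *
np.set_printoptions(precision=4,suppress=True)
d=shot('wrist'); s=env.observe(); print(s['time_s'],s['position'],s['ft_force'])
m=mask(d,'red');v,u=np.nonzero(m&(d['depth']>0));P=dep(d,np.c_[u,v]);k=(P[:,2]>.162)&(abs(P[:,1]+.09)<.05)
h=(P[k].min(0)+P[k].max(0))/2;print(h, cv2.minAreaRect(P[k][:,:2].astype(np.float32)*1000))
p=np.radians(13.4);R=np.array([[np.cos(p),-np.sin(p)],[np.sin(p),np.cos(p)]]);r=cv2.minAreaRect(P[k][:,:2].astype(np.float32)*1000)[0]
print((np.array(r)-[584.4,-28.6])@R)
save(d,'n3.png',(200,80,480,360),2)
E
```

```text
5.05 [ 0.573  -0.0848  0.2147] [ 0.6161 -0.9125  7.7281]
[ 0.5763 -0.084   0.1656] ((576.3638305664062, -83.81436157226562), (21.344284057617188, 20.647136688232422), 13.73604965209961)
[-20.6132 -51.8488]
```

The gate is latched at about 52 mm travel and 20 mm sideways. Next I look at the scoop from near.

>>> drive_tool(series=[[[0.01, 0, -0.04], 0, 0.085], [[0.05, -0.003, -0.04], 8, 0.085], [[0.1, -0.007, -0.04], 16, 0.085], [[0.15, -0.01, -0.04], 24, 0.085], [[0.2, -0.013, -0.04], 32, 0.085], [[0.25, -0.017, -0.04], 40, 0.085], [[0.3, -0.02, -0.04], 48, 0.085], [[0.35, -0.023, -0.04], 56, 0.085], [[0.4, -0.026, -0.04], 64, 0.085], [[0.42, -0.028, -0.04], 72, 0.085], [[0.42, -0.028, -0.04], 72.9, 0.085], [[0.42, -0.028, -0.04], 72.9, 0.085]])

```text
time_s: 6.25
position: [0.4458, 0.3188, 0.2456]
tool_rot: [[0.861, 0.509, -0.0], [0.509, -0.861, -0.0], [-0.001, 0.0, -1.0]]
ft_force: [-0.2, 0.2, 0.7]
grip_width: 0.0849
gripper_force: 0.0
```

```bash
python3 - <<'E'
from h import *
np.set_printoptions(precision=4,suppress=True)
d=shot('wrist'); s=env.observe(); print(s['time_s'],s['position'],s['q'])
v,u=np.nonzero(d['depth']>0);P=dep(d,np.c_[u,v])
near=(np.hypot(P[:,0]-.53,P[:,1]-.366)<.1)
g=near&mask(d,'green')[v,u]&(P[:,2]>.096)
print('bar',g.sum(),np.median(P[g][:,2]),cv2.minAreaRect(P[g][:,:2].astype(np.float32)*1000))
w=near&(P[:,2]>.037)&(P[:,2]<.046);print('walls',cv2.minAreaRect(P[w][:,:2].astype(np.float32)*1000))
t=near&(P[:,2]>.075)&(P[:,2]<.115);print('top',cv2.minAreaRect(P[t][:,:2].astype(np.float32)*1000),P[t][:,2].max())
save(d,'s1.png')
E
```

```text
6.3 [0.4463 0.318  0.2456] [23.0932 20.2815 70.5835 -0.014  89.1622 82.4634]
bar 1553 0.10095453625629852 ((501.06512451171875, 347.86456298828125), (91.53975677490234, 75.06644439697266), 30.00057029724121)
walls ((526.7765502929688, 362.31768798828125), (112.73846435546875, 82.09452819824219), 30.192867279052734)
top ((533.7982788085938, 366.4123840332031), (18.007465362548828, 81.66020202636719), 30.299013137817383) 0.10335784982816232
```

View pics/s1.png

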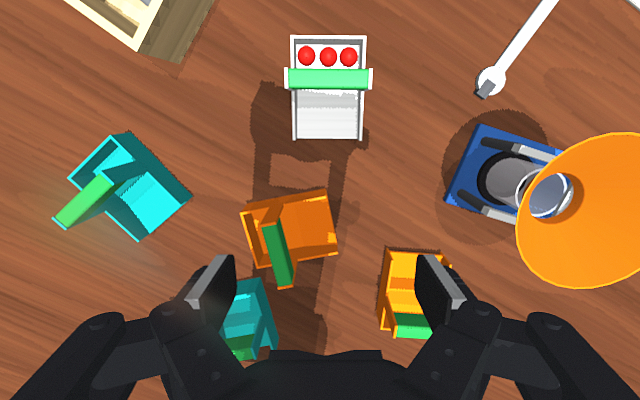

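The scoop lies square ahead, with its bar at (328,78), 81.7 mm over the ends, top at 0.101 m and yaw about 30.3°. The tool only turns about the vertical, so I will grip the bar by its ends. That lets the scoop pivot about its y axis when its rear is set on the funnel rim.

>>> drive_tool(series=[[[0.05, 0.002, 0.03], 0.3, 0.0854], [[0.0999, 0.0028, 0.08], 0.3, 0.0854], [[0.0999, 0.0028, 0.11], 0.3, 0.0854], [[0.0999, 0.0028, 0.11], 0.3, 0.0854], [[0.0999, 0.0028, 0.11], 0.3, 0.0854]])

```text
time_s: 6.8
position: [0.5342, 0.3651, 0.1354]
tool_rot: [[0.864, 0.503, -0.002], [0.503, -0.864, -0.001], [-0.002, -0.0, -1.0]]
ft_force: [-0.0, -0.6, 0.5]
grip_width: 0.0855
gripper_force: 0.0
```

```bash
python3 - <<'E'
from h import *
np.set_printoptions(precision=4,suppress=True)
d=shot('wrist'); s=env.observe();t=s['position'];R=s['tool_rot']; print(s['time_s'],t,s['grip_width'])
v,u=np.nonzero(d['depth']>0);P=dep(d,np.c_[u,v]);L=(P-t)@R*1000
k=(abs(L[:,0])<25)&(abs(L[:,1])<48)&(P[:,2]>.085)&(P[:,2]<.108)
print('bar in tool',k.sum(),cv2.minAreaRect(L[k][:,:2].astype(np.float32)),np.median(P[k][:,2]))
f=(abs(L[:,0])<16)&(abs(L[:,1])>38)&(abs(L[:,1])<60)&(P[:,2]>.115)&(P[:,2]<.2)
for sg in(-1,1):
    q=f&(sg*L[:,1]>0); print('finger',sg,q.sum(),np.percentile(L[q],[1,50,99],axis=0) if q.any() else '')
save(d,'s2.png')
E
```

```text
6.85 [0.5345 0.3655 0.1375] 0.08514290025177154
bar in tool 3510 ((-0.6176366806030273, -1.170440673828125), (18.84894561767578, 82.1706771850586), 0.2534779906272888) 0.10089312027045023
finger -1 1872 [[-10.8031 -54.7948 -62.226 ]
 [  6.4357 -41.8108 -51.3633]
 [ 11.3376 -41.1567 -34.7692]]
finger 1 1876 [[-10.667   43.6878 -62.2521]
 [  6.5132  44.2932 -51.3218]
 [ 11.4216  57.3107 -34.8294]]
```

View pics/s2.png

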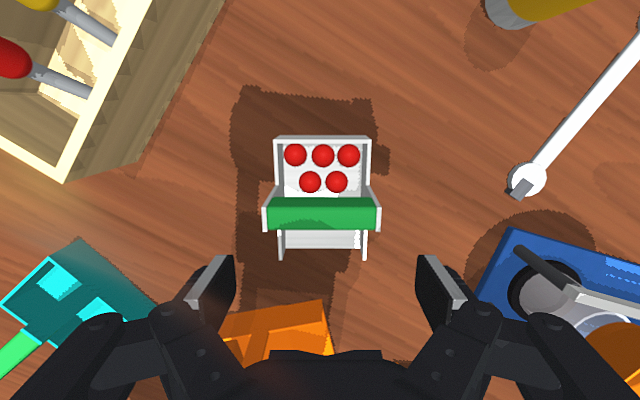

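The bar at (322,213) is centred between the fingers in the picture. In the finger frame it lies about 2.4 mm to tool −y. I check the pad tip height before going down.

```bash
python3 - <<'E'
from h import *
np.set_printoptions(precision=1,suppress=True)
d=shot('wrist'); s=env.observe();t=s['position'];R=s['tool_rot']; print(t, env.pinch_z)
for x,y in [(233,257),(231,265),(228,280),(222,298),(205,300),(183,302),(210,278),(232,259),(418,257),(420,270),(425,285),(440,285),(465,302)]:
    print((x,y),((dep(d,[(x,y)])[0]-t)@R*1000))
E
```

```text
[0.5 0.4 0.1] 0.0187
(233, 257) [  8.2 -41.3 -36.1]
(231, 265) [  5.9 -41.4 -39.4]
(228, 280) [  1.  -41.9 -44. ]
(222, 298) [ -1.7 -41.8 -53.4]
(205, 300) [  9.  -41.5 -69.9]
(183, 302) [ 11.5 -47.  -74.5]
(210, 278) [ 10.9 -43.6 -58.5]
(232, 259) [  7.3 -41.8 -36.3]
(418, 257) [  7.7  44.5 -34.9]
(420, 270) [  3.9  44.2 -40.2]
(425, 285) [  1.9  43.9 -49.2]
(440, 285) [ 11.2  44.1 -63.7]
(465, 302) [ 12.6  47.9 -76. ]
```

>>> drive_tool(series=[[[-0.0009, -0.0024, 0.01], 0, 0.0854], [[-0.0009, -0.0024, 0.03], 0, 0.0854], [[-0.0009, -0.0024, 0.045], 0, 0.0854], [[-0.0009, -0.0024, 0.055], 0, 0.0854], [[-0.0009, -0.0024, 0.06], 0, 0.0854]])

```text
time_s: 7.4
position: [0.5318, 0.3677, 0.0758]
tool_rot: [[0.864, 0.503, 0.0], [0.503, -0.864, 0.0], [0.0, -0.0, -1.0]]
ft_force: [0.8, 0.2, -0.0]
grip_width: 0.0855
gripper_force: 0.0
```

>>> drive_tool(series=[[[0, 0, 0.006], 0, 0.0854], [[0, 0, 0.012], 0, 0.0854], [[0, 0, 0.018], 0, 0.0854], [[0, 0, 0.024], 0, 0.0854], [[0, 0, 0.03], 0, 0.0854], [[0, 0, 0.03], 0, 0.0854]])

```text
time_s: 8.0
position: [0.5318, 0.3676, 0.0448]
tool_rot: [[0.864, 0.503, -0.001], [0.503, -0.864, -0.001], [-0.002, -0.0, -1.0]]
ft_force: [-0.8, -0.2, 0.2]
grip_width: 0.0858
gripper_force: 0.0
```

```bash
python3 - <<'E'
from h import *
np.set_printoptions(precision=1,suppress=True)
d=shot('wrist'); s=env.observe();t=s['position'];R=s['tool_rot']; print(t*1000,s['ft_force'])
v,u=np.nonzero(d['depth']>0);P=dep(d,np.c_[u,v]);L=(P-t)@R*1000
k=(abs(L[:,0])<25)&mask(d,'green')[v,u]&(P[:,2]>.085)&(P[:,2]<.108); print(k.sum(),np.percentile(L[k],[1,99],axis=0))
f=(abs(L[:,0])<11)&(abs(L[:,1])>38)&(abs(L[:,1])<60)&(P[:,2]>.06)&(P[:,2]<.14)
save(d,'s3.png',(160,160,480,400),2)
E
```

```text
[532.  367.7  45.4] [-0.3 -0.1  1.2]
9641 [[ -7.1 -35.2 -57. ]
 [  9.9  38.5 -40.2]]
```

View pics/s3.png

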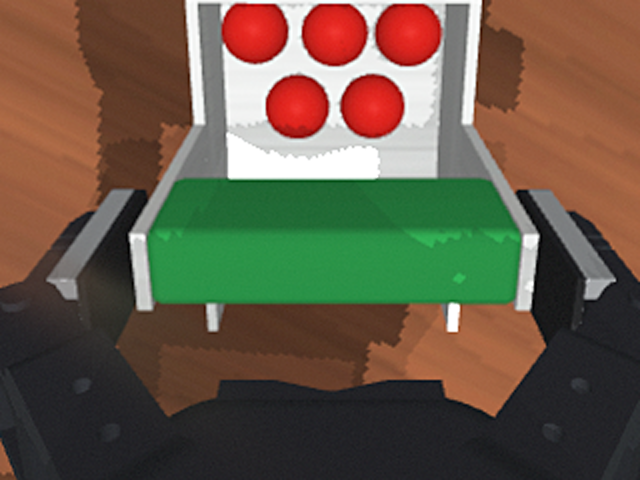

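The bar sits between the pads, at crop (60–130, 190–280) and (530–610, 190–280), with small gaps on both sides. I go a little lower, close and lift.

>>> drive_tool(series=[[[0, 0, 0.005], 0, 0.0854], [[0, 0, 0.005], 0, 0.075], [[0, 0, 0.005], 0, 0.075], [[0, 0, 0.005], 0, 0.075], [[0, 0, -0.005], 0, 0.075], [[0, 0, -0.015], 0, 0.075], [[0, 0, -0.02], 0, 0.075], [[0, 0, -0.02], 0, 0.075]], newtons=30)

```text
time_s: 8.85
position: [0.5326, 0.368, 0.0672]
tool_rot: [[0.864, 0.503, 0.002], [0.503, -0.864, 0.001], [0.002, 0.0, -1.0]]
ft_force: [-0.2, 0.3, -2.3]
grip_width: 0.0814
gripper_force: 38.9
```

```bash
cat > sc.py <<'E'
from h import *
np.set_printoptions(precision=1,suppress=True)
d=shot('wrist'); s=env.observe();t=s['position'];R=s['tool_rot']; print(s['time_s'],t*1000,s['ft_force'],s['grip_width'],s['gripper_force'])
v,u=np.nonzero(d['depth']>0);P=dep(d,np.c_[u,v]);L=(P-t)@R*1000
k=(abs(L[:,0])<25)&mask(d,'green')[v,u]&(abs(L[:,1])<42); print('bar',k.sum(),np.percentile(L[k],[1,50,99],axis=0))
# plane of scoop interior/walls: bar top face normal
m=mask(d,'red')[v,u]&(abs(L[:,1])<60); print('red px',m.sum(), np.percentile(L[m],[1,99],axis=0) if m.any() else '')
n,l,st,c=cv2.connectedComponentsWithStats(mask(d,'red').astype(np.uint8))
print([(c[i].round(),st[i,4]) for i in range(1,n) if st[i,4]>30])
# walls' top: low-sat bright pixels ahead
h=cv2.cvtColor(d['img'],cv2.COLOR_RGB2HSV)[v,u]
w=(h[:,1]<40)&(abs(L[:,1])<43)&(L[:,0]>12)&(L[:,0]<75)&(L[:,2]>-60)&(L[:,2]<80)
for x0 in range(12,72,12):
    q=w&(L[:,0]>x0)&(L[:,0]<x0+12)&(abs(L[:,1])<32)
    if q.sum()>20: print(x0,q.sum(),np.percentile(L[q][:,2],[5,50,95]))
E
python3 sc.py
```

```text
8.9 [532.3 367.8  66.4] [-0.1 -0.2 -3.1] 0.08112257827623007 38.861879110336304
bar 11845 [[ -7.  -35.8 -62.6]
 [  7.4   1.  -60.6]
 [  9.9  37.9 -37.2]]
red px 4074 [[ -0.6 -31.9  14. ]
 [ 40.5  33.2  25.4]]
[(array([285., 178.]), np.int32(820)), (array([326., 179.]), np.int32(837)), (array([364., 179.]), np.int32(843)), (array([307., 216.]), np.int32(788)), (array([345., 216.]), np.int32(806))]
12 900 [34.7 36.4 37.4]
24 250 [23.  36.2 37.3]
36 752 [-1.5 -0.3 66.1]
48 1124 [-0.2 15.5 37.1]
```

The scoop is lifted level with all five knobs in it. Before tipping I measure the funnel's mouth and inside profile from the scene and side depth.

```bash
python3 - <<'E'
from h import *
np.set_printoptions(precision=4,suppress=True)
for n in('scene','side'):
    d=shot(n);v,u=np.nonzero(d['depth']>0);P=dep(d,np.c_[u,v])
    o=(np.hypot(P[:,0]-.5523,P[:,1]-.107)<.085)&(P[:,2]>.1)&(P[:,2]<.175);Q=P[o]
    rim=Q[Q[:,2]>.155];cc,r=cv2.minEnclosingCircle(rim[:,:2].astype(np.float32)*1000);print(n,'rim',cc,r,np.percentile(rim[:,2],[50,95]))
    rr=np.hypot(Q[:,0]-.5523,Q[:,1]-.107)
    for a in range(20,76,5):
        k=(rr>a/1000)&(rr<(a+5)/1000)
        if k.sum()>5: print(a,k.sum(),np.percentile(Q[k][:,2],[10,50,90]))
E
```

```text
scene rim (552.5426635742188, 105.8449478149414) 73.31864166259766 [0.1589 0.163 ]
20 17 [0.1033 0.107  0.112 ]
25 53 [0.1028 0.1092 0.1169]
30 71 [0.1075 0.1152 0.1207]
35 92 [0.1155 0.1214 0.1278]
40 105 [0.121  0.1275 0.1342]
45 108 [0.1265 0.1341 0.1395]
50 129 [0.1333 0.1395 0.1469]
55 129 [0.1391 0.1456 0.1507]
60 161 [0.1449 0.152  0.1581]
65 152 [0.153  0.1578 0.1619]
70 57 [0.1547 0.1597 0.1628]
side rim (551.8052978515625, 106.1773910522461) 74.91014862060547 [0.1581 0.1613]
25 39 [0.1018 0.1095 0.1132]
30 59 [0.1043 0.1127 0.1192]
35 73 [0.1141 0.1198 0.1254]
40 66 [0.1206 0.1255 0.131 ]
45 100 [0.1265 0.1324 0.1382]
50 89 [0.1326 0.138  0.1438]
55 83 [0.1392 0.1447 0.1496]
60 74 [0.1462 0.1501 0.1549]
65 77 [0.1525 0.156  0.1598]
70 30 [0.1574 0.1594 0.1613]
```

>>> drive_tool(series=[[[0, 0, -0.02], 0, 0.075], [[0, 0, -0.05], 0, 0.075], [[0, 0, -0.085], 0, 0.075], [[0, 0, -0.12], 0, 0.075], [[-0.002, 0.004, -0.145], 0, 0.075], [[-0.006, 0.014, -0.153], 0, 0.075], [[-0.014, 0.032, -0.153], 0, 0.075], [[-0.024, 0.056, -0.153], 0, 0.075], [[-0.035, 0.084, -0.153], 0, 0.075], [[-0.047, 0.112, -0.153], 0, 0.075], [[-0.059, 0.14, -0.153], 0, 0.075], [[-0.07, 0.168, -0.153], 0, 0.075], [[-0.08, 0.194, -0.153], 0, 0.075], [[-0.088, 0.214, -0.153], 0, 0.075], [[-0.094, 0.228, -0.153], 0, 0.075], [[-0.0965, 0.234, -0.153], 0, 0.075], [[-0.0971, 0.2358, -0.153], 0, 0.075], [[-0.0971, 0.2358, -0.153], 0, 0.075]])

```text
time_s: 10.8
position: [0.5667, 0.1156, 0.2186]
tool_rot: [[0.864, 0.503, -0.0], [0.503, -0.864, 0.0], [-0.0, -0.0, -1.0]]
ft_force: [-0.4, 0.5, -3.4]
grip_width: 0.0813
gripper_force: 39.8
```

```bash
python3 sc.py
```

```text
10.85 [566.7 115.8 218.7] [-0.1  0.2 -3. ] 0.08184766904704022 39.79402005672455
bar 11761 [[ -7.4 -35.6 -61.7]
 [  6.9   1.2 -59.8]
 [  9.5  38.1 -36.7]]
red px 4159 [[ -5.1 -23.3  14.8]
 [ 38.5  36.1  27.3]]
[(array([334., 183.]), np.int32(2592)), (array([322., 222.]), np.int32(783)), (array([355., 221.]), np.int32(795)), (array([527., 294.]), np.int32(674))]
12 512 [22.  37.2 38.3]
24 454 [36.2 37.3 38.4]
36 1910 [-0.3 12.  37.9]
48 31 [ 0.4 10.4 26.9]
```

I bring the scoop so the rim is just behind the bar. Then I roll it nose-down over the rim edge in stages.

>>> drive_tool(series=[[[0.005, 0, 0], 0, 0.075], [[0.015, 0, 0], 0, 0.075], [[0.025, 0, 0], 0, 0.075], [[0.029, 0, 0.005], 0, 0.075], [[0.029, 0, 0.012], 0, 0.075], [[0.029, 0, 0.0185], 0, 0.075], [[0.025, 0, 0.0195], 0, 0.075], [[0.02, 0, 0.021], 0, 0.075], [[0.016, 0, 0.022], 0, 0.075], [[0.012, 0, 0.023], 0, 0.075]], newtons=20)

```text
time_s: 11.85
position: [0.5783, 0.1215, 0.1973]
tool_rot: [[0.864, 0.503, 0.006], [0.503, -0.864, 0.001], [0.005, 0.002, -1.0]]
ft_force: [2.0, 2.8, 4.3]
grip_width: 0.0808
gripper_force: 41.4
```

```bash
python3 sc.py; python3 - <<'E'
from h import *
for n in('side','scene'):
    d=shot(n);
    for ce,a,P in blobs(d,'red',8):
        m=np.median(P,0)
        if np.hypot(m[0]-.5523,m[1]-.1065)<.14: print(n,ce.round(),a,m.round(3))
E
```

```text
11.9 [577.7 121.1 197.2] [0.5 2.  6. ] 0.08136417950562623 41.633538007736206
bar 12532 [[ -6.5 -35.8 -62.7]
 [  8.8   1.  -59.8]
 [ 12.6  37.9 -37.5]]
red px 4135 [[ -2.5 -24.4  10.8]
 [ 41.8  35.1  30.8]]
[(array([332., 179.]), np.int32(864)), (array([368., 178.]), np.int32(894)), (array([297., 184.]), np.int32(850)), (array([341., 220.]), np.int32(1548)), (array([519., 304.]), np.int32(199))]
12 770 [16.5 35.3 36.6]
24 209 [17.2 32.8 34.4]
36 1431 [30.2 31.4 32.7]
48 2053 [-8.5 -3.5 13.3]
60 658 [15.9 22.7 29.4]
side [275. 192.] 9 [0.609 0.118 0.182]
scene [350. 218.] 58 [0.588 0.124 0.178]
```

The tilt is about 0.2 rad as planned. I continue to about 0.65 rad.

>>> drive_tool(series=[[[-0.008, 0, 0.003], 0, 0.075], [[-0.012, 0, 0.005], 0, 0.075], [[-0.016, 0, 0.0073], 0, 0.075], [[-0.0195, 0, 0.0095], 0, 0.075], [[-0.023, 0, 0.012], 0, 0.075], [[-0.0265, 0, 0.0148], 0, 0.075], [[-0.03, 0, 0.0177], 0, 0.075], [[-0.033, 0, 0.0207], 0, 0.075], [[-0.033, 0, 0.0207], 0, 0.075], [[-0.033, 0, 0.0207], 0, 0.075], [[-0.033, 0, 0.0207], 0, 0.075]])

```text
time_s: 13.1
position: [0.5523, 0.107, 0.181]
tool_rot: [[0.864, 0.503, 0.016], [0.503, -0.864, 0.005], [0.016, 0.003, -1.0]]
ft_force: [1.8, 11.7, 30.1]
grip_width: 0.0813
gripper_force: 46.5
```

```bash
python3 sc.py; python3 - <<'E'
from h import *
for n in('side','scene'):
    d=shot(n);
    for ce,a,P in blobs(d,'red',8):
        m=np.median(P,0)
        if np.hypot(m[0]-.5523,m[1]-.1065)<.14: print(n,ce.round(),a,m.round(3))
E
```

```text
13.15 [552.3 107.  181. ] [ 0.7 12.5 30. ] 0.08101925163459335 46.541372537612915
bar 13629 [[ -6.6 -35.8 -65.1]
 [  9.1   1.  -58.8]
 [ 17.1  37.9 -41.7]]
red px 317 [[-23.  -23.5  22.7]
 [ -7.7  36.5  46.9]]
[(array([363., 238.]), np.int32(296)), (array([558., 308.]), np.int32(2042))]
12 1502 [33.5 35.1 36.7]
24 1575 [28.6 31.6 34. ]
36 1742 [22.7 25.6 28.5]
48 2060 [16.8 19.7 22.6]
60 2713 [-28.8 -26.4  16.5]
side [299. 200.] 30 [0.524 0.097 0.151]
scene [344. 208.] 16 [0.523 0.105 0.147]
```

The floor slope shows about 0.46 rad and most knobs have rolled out. The nose is pressing on the cone, so I raise a little and look at what remains.

>>> drive_tool(series=[[[-0.03, 0, 0.01], 0, 0.075], [[0.006, 0, -0.006], 0, 0.075], [[0.006, 0, -0.01], 0, 0.075], [[0.006, 0, -0.01], 0, 0.075]])

```text
time_s: 13.65
position: [0.5538, 0.1075, 0.1853]
tool_rot: [[0.864, 0.503, 0.0], [0.503, -0.864, -0.0], [0.0, 0.0, -1.0]]
ft_force: [-0.3, 0.5, -2.5]
grip_width: 0.0815
gripper_force: 54.7
```

```bash
python3 sc.py; python3 - <<'E'
from h import *
for n in('side','scene'):
    d=shot(n);
    for ce,a,P in blobs(d,'red',8):
        m=np.median(P,0)
        if np.hypot(m[0]-.5523,m[1]-.1065)<.14: print(n,ce.round(),a,m.round(3))
d=shot('side');save(d,'t.png',(250,150,340,250),6)
E
```

```text
13.7 [553.4 107.4 184.7] [ 0.3 -0.1 -3.1] 0.08159543200287118 54.651288986206055
bar 15457 [[ -3.  -35.6 -74.1]
 [ 11.7   1.1 -66.7]
 [ 22.2  38.3 -55.4]]
red px 0 
[(array([552., 304.]), np.int32(1879))]
12 1186 [30.8 33.8 36.8]
24 1572 [23.6 26.8 30.4]
36 1799 [16.3 19.6 23. ]
48 2122 [ 7.6 12.4 16.1]
60 2410 [-3.1  1.5  6.6]
```

>>> drive_tool(series=[[[0, 0, -0.02], 0, 0.075], [[0, 0, -0.05], 0, 0.075], [[0, 0, -0.08], 0, 0.075], [[0, 0, -0.08], 0, 0.075]])

```text
time_s: 14.25
position: [0.5549, 0.1074, 0.2687]
tool_rot: [[0.864, 0.503, 0.007], [0.503, -0.864, -0.0], [0.006, 0.004, -1.0]]
ft_force: [-0.7, 0.7, -2.1]
grip_width: 0.0816
gripper_force: 54.8
```

```bash
python3 sc.py; python3 - <<'E'
from h import *
ims=[]
for n in('side','scene'):
    d=shot(n);h=cv2.cvtColor(d['img'],cv2.COLOR_RGB2HSV)
    # project tube region
    c,_=cv2.projectPoints(np.array([[.5523,.1065,z] for z in(.02,.05,.08,.11,.16,.2)]),np.array(d['rvec']),np.array(d['tvec']),np.array(d['camera_matrix']),np.array(d['distortion']));c=c[:,0]
    print(n,c.round().tolist())
    x,y=c.mean(0).astype(int); ims.append(cv2.resize(d['img'][y-45:y+45,x-45:x+45],(400,400),interpolation=cv2.INTER_CUBIC))
    m=(((h[...,0]<8)|(h[...,0]>170))&(h[...,1]>90)&(h[...,2]>60)).astype(np.uint8)
    k,l,st,ce=cv2.connectedComponentsWithStats(m)
    print([(ce[i].round().tolist(),int(st[i,4])) for i in range(1,k) if st[i,4]>5 and abs(ce[i]-[x,y]).max()<60])
cv2.imwrite('pics/t.png',np.hstack(ims)[:,:,::-1])
E
```

```text
14.3 [554.2 107.5 266. ] [-0.3  0.4 -4.2] 0.08162115840183222 54.76500749588013
bar 15479 [[ -3.1 -35.3 -76.2]
 [ 11.8   1.3 -68.7]
 [ 22.3  38.4 -57.5]]
red px 0 
[(array([499., 261.]), np.int32(785))]
12 1106 [28.8 31.5 34.5]
24 1518 [21.8 25.  28.4]
36 1848 [14.4 17.7 21.4]
48 2138 [ 5.4 10.4 13.9]
60 2389 [-5.  -0.6  4.5]
side [[294.0, 232.0], [293.0, 225.0], [293.0, 218.0], [292.0, 211.0], [291.0, 198.0], [291.0, 188.0]]
[([311.0, 177.0], 111), ([335.0, 178.0], 7)]
scene [[343.0, 235.0], [343.0, 230.0], [344.0, 225.0], [344.0, 220.0], [345.0, 212.0], [345.0, 205.0]]
[([286.0, 217.0], 102)]
```

View pics/t.png

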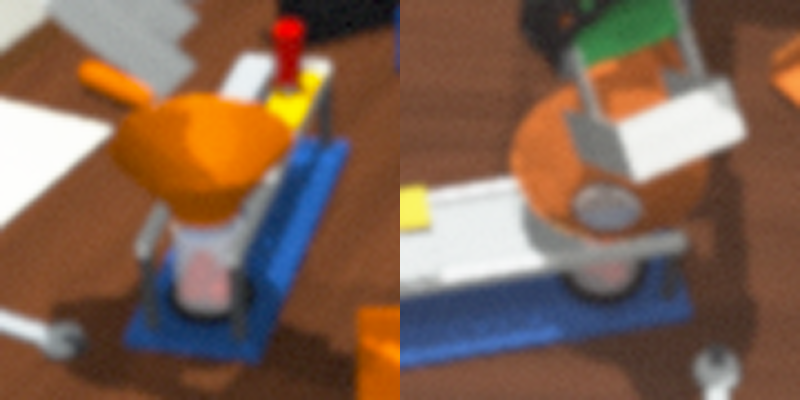

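The last picture shows red knobs in the clear tube, at crop (205,280) and (605,270). The funnel neck is clear at (605,205), the scoop is empty, and the handle still sits in the notch at (288,60). Now I take the scoop back to its place.

>>> drive_tool(series=[[[0.01, -0.02, 0], 0, 0.075], [[0.025, -0.055, 0], 0, 0.075], [[0.045, -0.095, 0], 0, 0.075], [[0.064, -0.135, 0], 0, 0.075], [[0.083, -0.175, 0], 0, 0.075], [[0.1, -0.21, 0.02], 0, 0.075], [[0.112, -0.236, 0.06], 0, 0.075], [[0.112, -0.236, 0.1], 0, 0.075], [[0.112, -0.236, 0.14], 0, 0.075], [[0.112, -0.236, 0.18], 0, 0.075], [[0.112, -0.236, 0.2], 0, 0.075], [[0.112, -0.236, 0.205], 0, 0.075], [[0.112, -0.236, 0.21], 0, 0.075]])

```text
time_s: 15.7
position: [0.5318, 0.3677, 0.0544]
tool_rot: [[0.864, 0.503, -0.001], [0.503, -0.864, -0.0], [-0.001, -0.0, -1.0]]
ft_force: [-0.1, 0.3, -2.7]
grip_width: 0.0818
gripper_force: 54.5
```

```bash
python3 sc.py; python3 - <<'E'
from h import *
for n in('side','scene'):
    d=shot(n)
    for ce,a,P in blobs(d,'red',8): print(n,ce.round(),a,np.median(P,0).round(3))
E
```

```text
15.75 [531.9 367.8  54.4] [-0.2 -1.4 -3.1] 0.08160983847130493 54.50846493244171
bar 15561 [[ -4.3 -35.6 -73.6]
 [ 11.3   1.  -66. ]
 [ 21.8  38.2 -54.6]]
red px 0 
[]
12 1271 [31.  34.1 37.4]
24 1545 [24.  27.2 30.4]
36 1858 [16.7 19.9 23.4]
48 2119 [ 7.6 12.7 16.2]
60 2386 [-56.1   1.9   6.9]
side [312. 181.] 33 [ 0.57  -0.075  0.135]
side [454. 181.] 24 [ 0.098 -0.506  0.03 ]
side [201. 309.] 249 [0.519 0.614 0.122]
scene [193. 135.] 30 [ 0.108 -0.51   0.033]
scene [286. 217.] 81 [ 0.582 -0.085  0.159]
scene [493. 218.] 103 [0.536 0.605 0.132]
```

>>> drive_tool(series=[[[0, 0, 0.005], 0, 0.075], [[0, 0, 0.01], 0, 0.075], [[0, 0, 0.014], 0, 0.075], [[0, 0, 0.017], 0, 0.075], [[0, 0, 0.019], 0, 0.075], [[0, 0, 0.019], 0, 0.075]], newtons=20)

```text
time_s: 16.45
position: [0.5349, 0.3696, 0.0446]
tool_rot: [[0.864, 0.503, 0.012], [0.503, -0.864, 0.006], [0.013, 0.001, -1.0]]
ft_force: [-10.5, -4.7, 46.6]
grip_width: 0.0815
gripper_force: 60.1
```

```bash
python3 sc.py
```

```text
16.5 [534.8 369.6  44.6] [-11.3  -3.9  46.9] 0.08100744032565453 60.07791459560394
bar 15783 [[ -4.9 -35.6 -74.1]
 [ 11.2   1.  -66.6]
 [ 21.6  38.1 -54.8]]
red px 0 
[]
12 1371 [29.6 32.7 35.9]
24 1605 [22.8 25.9 29.2]
36 1859 [16.1 19.2 22.4]
48 2179 [ 6.6 11.7 15.6]
60 2390 [-55.8   1.2   5.7]
```

>>> drive_tool(series=[[[0, 0, -0.005], 0, 0.075], [[0, 0, -0.008], 0, 0.078], [[0, 0, -0.008], 0, 0.0805], [[0, 0, -0.008], 0, 0.0812], [[0, 0, -0.008], 0, 0.0815], [[0, 0, -0.008], 0, 0.0818], [[0, 0, -0.008], 0, 0.0821], [[0, 0, -0.008], 0, 0.0824], [[0, 0, -0.008], 0, 0.0827], [[0, 0, -0.008], 0, 0.083]])

```text
time_s: 17.5
position: [0.5318, 0.3677, 0.0436]
tool_rot: [[0.864, 0.503, -0.001], [0.503, -0.864, -0.0], [-0.001, -0.0, -1.0]]
ft_force: [0.3, -0.1, 0.1]
grip_width: 0.0829
gripper_force: 0.0
```

```bash
python3 sc.py
```

```text
17.55 [531.8 367.7  43.7] [0.8 0.6 0.1] 0.08312848502402423 0.0Traceback (most recent call last):
  File "sc.py", line 5, in <module>
    k=(abs(L[:,0])<25)&mask(d,'green')[v,u]&(abs(L[:,1])<42); print('bar',k.sum(),np.percentile(L[k],[1,50,99],axis=0))
                                                                                  ~~~~~~~~~~~~~^^^^^^^^^^^^^^^^^^^^^^^
    return _quantile_unchecked(
        a, q, axis, out, overwrite_input, method, keepdims, weights)
    return _ureduce(a,
                    func=_quantile_ureduce_func,
    ...<5 lines>...
                    overwrite_input=overwrite_input,
                    method=method)
    r = func(a, **kwargs)
    result = _quantile(arr,
                       quantiles=q,
    ...<2 lines>...
                       out=out,
                       weights=wgt)
    slices_having_nans = np.isnan(arr[-1, ...])
                                  ~~~^^^^^^^^^
IndexError: index -1 is out of bounds for axis 0 with size 0
```

```bash
cat > find.py <<'E'
from h import *
np.set_printoptions(precision=1,suppress=True)
s=env.observe();t=s['position'];R=s['tool_rot']
for n in('wrist','side','scene'):
    d=shot(n)
    for ce,a,P in blobs(d,'green',15):
        m=np.median(P,0)
        if np.hypot(m[0]-.53,m[1]-.37)<.17 : print(n,ce.round(),a,m*1000,(m-t)@R*1000,'zmax',np.percentile(P[:,2],[2,98])*1000,cv2.minAreaRect(P[:,:2].astype(np.float32)*1000))
    v,u=np.nonzero(d['depth']>0);P=dep(d,np.c_[u,v]);h=cv2.cvtColor(d['img'],cv2.COLOR_RGB2HSV)[v,u]
    k=(np.hypot(P[:,0]-.54,P[:,1]-.37)<.13)&(h[:,1]<45)&(h[:,2]>90)&(P[:,2]>.03)&(P[:,2]<.048)
    if k.sum()>20: print(' walls',k.sum(),cv2.minAreaRect(P[k][:,:2].astype(np.float32)*1000))
E
python3 find.py
```

```text
wrist [332.  35.] 16824 [616.  412.8 106.7] [ 95.3   3.4 -63.1] zmax [ 85.5 108.6] ((616.837158203125, 414.1177062988281), (17.91575050354004, 77.96631622314453), 28.866491317749023)
 walls 2398 ((581.8948974609375, 394.4956359863281), (65.51383972167969, 82.57689666748047), 29.593734741210938)
side [219. 258.] 123 [621.2 420.9 109.3] [104.   -1.  -65.7] zmax [ 43.7 113.6] ((661.1932373046875, 384.76153564453125), (34.522850036621094, 173.00286865234375), 47.51713943481445)
 walls 349 ((603.9140625, 407.75091552734375), (110.78981018066406, 88.73072814941406), 29.741058349609375)
scene [439. 242.] 75 [624.8 421.9 106.6] [107.5  -0.  -63. ] zmax [101.2 111.6] ((626.0027465820312, 418.3450012207031), (15.379047393798828, 64.08673095703125), 26.511110305786133)
 walls 180 ((601.2100830078125, 404.34820556640625), (105.78035736083984, 88.4923095703125), 28.854846954345703)
```

```bash
python3 find.py; python3 -c "
from h import *
print(env.observe()['time_s'])"
```

```text
wrist [329.  68.] 12027 [608.  409.1 101.2] [ 86.4   2.6 -57.3] zmax [ -0.3 102.7] ((617.6923217773438, 413.0090026855469), (40.032169342041016, 146.82249450683594), 28.71462059020996)
wrist [226. 100.] 31 [582.1 434.3 100.4] [ 76.8 -32.2 -56.5] zmax [ 99.3 101.4] ((582.3746337890625, 434.29241943359375), (0.6451415419578552, 5.455162525177002), 29.598154067993164)
wrist [435. 101.] 20 [617.2 373.9 101.4] [ 76.8  37.6 -57.6] zmax [ 99.7 102.1] ((617.1068115234375, 374.10986328125), (0.7338206171989441, 4.4232258796691895), 37.97757339477539)
 walls 2553 ((596.7089233398438, 402.8987731933594), (105.89773559570312, 82.5931396484375), 29.07389259338379)
side [230. 258.] 106 [598.8 398.8 103.9] [ 73.4   6.9 -60. ] zmax [  0.5 107. ] ((642.7255249023438, 356.5077819824219), (34.65354919433594, 203.16346740722656), 42.497589111328125)
 walls 271 ((595.1444091796875, 403.66748046875), (109.01176452636719, 86.45238494873047), 29.032690048217773)
scene [435. 239.] 89 [607.9 411.9 100.5] [ 87.8   0.1 -56.6] zmax [ 94.7 107.2] ((606.9478149414062, 408.29437255859375), (21.372777938842773, 65.11468505859375), 27.299373626708984)
 walls 150 ((600.7932739257812, 403.0517272949219), (111.7740478515625, 89.24327850341797), 27.976646423339844)
17.85
```

On release the scoop slid about 85 mm back and settled upright and level, clear of everything. I raise the tool and check everything.

>>> drive_tool(series=[[[0, 0, 0], 0, 0.0854], [[0, 0, -0.03], 0, 0.0854], [[0, 0, -0.08], 0, 0.0854], [[0, 0, -0.13], 0, 0.0854], [[0, 0, -0.15], 0, 0.0854], [[0, 0, -0.15], 0, 0.0854], [[0, 0, -0.15], 0, 0.0854], [[0, 0, -0.15], 0, 0.0854]])

```text
time_s: 18.65
position: [0.5314, 0.3676, 0.1922]
tool_rot: [[0.864, 0.503, -0.003], [0.503, -0.864, -0.001], [-0.003, -0.0, -1.0]]
ft_force: [-0.8, -0.0, -0.4]
grip_width: 0.0856
gripper_force: 0.0
```

```bash
python3 find.py; python3 - <<'E'
from h import *
np.set_printoptions(precision=3,suppress=True)
for n in('side','scene'):
    d=shot(n)
    for c in('red','yellow','orange','blue'):
        for ce,a,P in blobs(d,c,20):
            m=np.median(P,0)
            if .2<m[0]<1 and -.5<m[1]<.45: print(n,c,ce.round(),a,m)
    if n=='side':
        h=cv2.cvtColor(d['img'],cv2.COLOR_RGB2HSV)
        for y in range(206,238,3): print(y,[tuple(int(q) for q in d['img'][y,x]) for x in(289,292,295,298)])
s=env.observe();print(s['time_s'],s['position'],s['ft_force'])
E
```

```text
wrist [327.  93.] 2187 [605.2 407.7 100.9] [84.3  2.6 91. ] zmax [ 98.9 102.5] ((602.2752685546875, 412.3483581542969), (17.647085189819336, 87.54281616210938), 28.89655876159668)
wrist [270. 343.] 462 [365.9 335.6 100.5] [-158.8  -55.5   92.2] zmax [ 80.4 102.5] ((436.6968994140625, 363.236572265625), (195.44937133789062, 29.3012638092041), 21.40052604675293)
 walls 1140 ((598.4698486328125, 403.49835205078125), (112.59835052490234, 82.19730377197266), 28.965375900268555)
side [227. 259.] 106 [601.9 407.2 101.5] [81.2  1.3 90.4] zmax [  0.2 104.6] ((650.2427978515625, 359.30670166015625), (29.39788055419922, 204.7083740234375), 44.53498840332031)
 walls 260 ((596.4490356445312, 405.1938781738281), (111.47382354736328, 87.5101318359375), 28.498193740844727)
scene [435. 239.] 91 [607.7 410.2 100. ] [87.7  1.6 91.9] zmax [ 94.  106.9] ((607.076416015625, 410.3329772949219), (18.619075775146484, 64.23275756835938), 35.270206451416016)
 walls 146 ((600.7872314453125, 403.8101806640625), (112.12419128417969, 87.74687957763672), 29.913301467895508)
side red [311. 177.] 89 [ 0.574 -0.077  0
[... 847 characters left out ...]
142), (194, 144, 145), (157, 123, 123)]
230 [(176, 132, 131), (184, 137, 138), (214, 142, 140), (149, 102, 103)]
233 [(164, 127, 125), (170, 132, 134), (194, 138, 138), (130, 101, 103)]
236 [(86, 84, 87), (109, 105, 109), (118, 109, 111), (86, 81, 83)]
scene red [286. 217.] 81 [ 0.583 -0.085  0.161]
scene yellow [297. 222.] 110 [ 0.562 -0.054  0.103]
scene yellow [279. 226.] 68 [ 0.576 -0.113  0.102]
scene orange [346. 203.] 1584 [0.504 0.116 0.123]
scene orange [395. 193.] 545 [0.35  0.302 0.008]
scene orange [255. 302.] 282 [ 0.819 -0.171  0.021]
scene blue [210. 216.] 1045 [ 0.505 -0.372  0.037]
scene blue [305. 251.] 720 [ 0.619 -0.034  0.011]
18.9 [0.532 0.368 0.193] [0.32  0.002 0.908]
```

The scene is settled. As a last check I look down the funnel with the wrist camera to count the knobs.

```bash
python3 - <<'E'
from h import *
d=shot('wrist');s=env.observe();t=s['position'];R=s['tool_rot']
c=-d['R'].T@d['t'];print('cam in tool',(c-t)@R,'axis in tool',d['R'][2]@R)
print('to axis',(np.array([.5523,.1065,t[2]])-t)@R)
E
```

```text
cam in tool [ 0.07544476  0.00097507 -0.16501023] axis in tool [-2.94929526e-01  6.78152318e-05  9.55519006e-01]
to axis [-1.13810312e-01  2.36103940e-01  7.57562493e-05]
```

>>> drive_tool(series=[[[-0.02, 0.02, -0.05], 0, 0.0854], [[-0.05, 0.055, -0.05], 0, 0.0854], [[-0.08, 0.095, -0.05], 0, 0.0854], [[-0.11, 0.135, -0.05], 0, 0.0854], [[-0.14, 0.175, -0.05], 0, 0.0854], [[-0.17, 0.21, -0.05], 0, 0.0854], [[-0.189, 0.235, -0.05], 0, 0.0854], [[-0.189, 0.235, -0.05], 0, 0.0854], [[-0.189, 0.235, -0.05], 0, 0.0854]])

```text
time_s: 19.85
position: [0.4869, 0.0694, 0.2442]
tool_rot: [[0.865, 0.502, 0.0], [0.502, -0.865, 0.0], [0.0, -0.0, -1.0]]
ft_force: [-0.8, -0.2, -0.0]
grip_width: 0.0856
gripper_force: 0.0
```

```bash
python3 - <<'E'
from h import *
np.set_printoptions(precision=3,suppress=True)
d=shot('wrist')
h=cv2.cvtColor(d['img'],cv2.COLOR_RGB2HSV);m=(((h[...,0]<7)|(h[...,0]>172))&(h[...,1]>140)&(h[...,2]>30))
v,u=np.nonzero(m&(d['depth']>0));P=dep(d,np.c_[u,v]);k=np.hypot(P[:,0]-.5523,P[:,1]-.1065)<.035;u,v,P=u[k],v[k],P[k]
print(len(P),np.percentile(P,[1,50,99],axis=0))
# ball centres: local depth peaks + sphere fits
Q=P.copy()
for i in range(6):
    if len(Q)<25: break
    top=Q[np.argsort(Q[:,2])[-5:]].mean(0); n=Q[np.linalg.norm(Q-(top-[0,0,.011]),axis=1)<.0145]
    A=np.c_[2*n,np.ones(len(n))];x=np.linalg.lstsq(A,(n**2).sum(1),rcond=None)[0]
    print('top',top,len(n),'fit',x[:3],np.sqrt(max(0,x[3]+x[:3]@x[:3])))
    Q=Q[np.linalg.norm(Q-(top-[0,0,.011]),axis=1)>=.0145]
r=h
print(env.observe()['time_s'])
r=P[:,:2];g=np.full((26,26),-1.)
for p in P:
    i=int((p[0]-.5523+.026)/.002);j=int((p[1]-.1065+.026)/.002)
    if 0<=i<26 and 0<=j<26: g[i,j]=max(g[i,j],p[2]*1000)
print('\n'.join(''.join('%3d'%x if x>=0 else '  .' for x in q) for q in g))
E
```

```text
1181 [[0.533 0.086 0.02 ]
 [0.554 0.109 0.042]
 [0.573 0.129 0.057]]
top [0.556 0.119 0.058] 341 fit [0.556 0.119 0.045] 0.011929658812887899
top [0.565 0.097 0.052] 296 fit [0.564 0.098 0.039] 0.011553350223764195
top [0.54  0.114 0.041] 224 fit [0.542 0.114 0.028] 0.0117969948650165
top [0.546 0.094 0.038] 209 fit [0.547 0.094 0.025] 0.011584552879690495
top [0.567 0.115 0.037] 94 fit [0.563 0.115 0.026] 0.010992739353274227
19.9
  .  .  .  .  .  .  .  .  .  .  .  .  .  .  .  .  .  .  .  .  .  .  .  .  .  .
  .  .  .  .  .  .  .  .  .  .  .  .  .  .  .  . 21  .  .  .  .  .  .  .  .  .
  .  .  .  .  .  .  .  .  .  .  .  .  .  .  . 31 33 33 31 25  .  .  .  .  .  .
  .  .  .  .  .  .  .  .  .  .  .  .  . 30 35 36 35 37 34 35 29  .  .  .  .  .
  .  .  .  .  .  . 29  .  .  .  .  . 33 35 38 38 39 38 37 37 34 31  .  .  .  .
  .  .  .  . 32 32 33 31 28 19  .  . 35 37 38 38 40 39 40 38 38 33 19  .  .  .
  .  .  . 32 32 35 34 32 32 31 20  . 36 37 39 41 38 41 39 38 37 33 31  .  .  .
  .  . 33 34 34 34 35 35 35 32 30 31 34 39 40 40 40 42 39 40 39 36 32 20  .  .
  .  . 33 34 34 35 36 36 36 35 3
[... 689 characters left out ...]
43 46 48 49 50 50 50 50 50 47 45 45 52 52 55 55 56 55 54 53 51 51  .
  .  .  . 44 47 48 50 52 50 50 51 49 47 45 41 49 50 54 53 54 55 51 53 49  .  .
  .  .  .  . 48 49 50 51 52 51 51 50 48 46 40 37 36 50 51 52 51 50  .  .  .  .
  .  .  .  . 47 48 49 51 51 50 49 49 48 43 35 36 36 37 36 35 47 32 28  .  .  .
  .  .  .  . 45 47 48 48 49 48 49 47 46 43 34 35 35 35 36 34 34 30  .  .  .  .
  .  .  .  .  . 44 47 47 48 48 48 45 43  . 30 32 33 34 35 33 30  .  .  .  .  .
  .  .  .  .  .  . 45 44 45 46 45 44  .  .  . 30 30 31 32  .  .  .  .  .  .  .
  .  .  .  .  .  .  .  .  .  .  .  .  .  .  .  .  .  .  .  .  .  .  .  .  .  .
  .  .  .  .  .  .  .  .  .  .  .  .  .  .  .  .  .  .  .  .  .  .  .  .  .  .
```

All five knobs show in the tube: five sphere fits, with centres 25–45 mm above the bench. The gate is latched, the scoop is upright and the arm is clear of everything.

```bash
python3 -c "
from rig import env
print(env.close_job())"
```

```text
the job is handed in; nothing more can be done
None
```

The job is handed in after about 20 s of robot time: the gate was latched open, all five knobs were in the tube, and the empty scoop stood upright on the bench about 85 mm from where it started, having slid on release.

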